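# Test the push-button heads and fit the firm one

## Robot

A 7-joint arm with a two-finger parallel gripper is mounted at the origin on a cart in front of the work surface, level with it; the furniture and walls round the work are solid. World frame = base frame: x ahead of the robot, y to its left, z up, the work surface at z = 0. Lengths are in mm, angles in rad, forces in N, time in s.
With the tool pointing down it reaches from about 400 to 850 mm from the base axis. Payload 10.4 kg.
Tool frame: the origin (TCP) lies between the finger pads; the fingertips stand ctrl.tip_extent ahead of it and the grasp point (between the pads) lies 3 mm ahead of it (ctrl.tip_extent is the distance from the TCP to the fingertips, in mm); x points along the fingers, y is the direction in which the jaws open and shut, and the axes are right-handed (so a half turn about x gives the same grasp; the last joint's range is limited). The gripper opens to 87 mm and grips with 3 to 60 N. Pads are 19 mm wide; open, the fingers measure 117 mm over their backs; the gripper's body (75 mm by 190 mm) begins 51 mm behind the grasp point.
Start: joints at [-1.167, 0.332, -0.065, 1.46, 0.022, 1.35, -0.088], TCP at [258.715, 568.961, 244.576] pointing down, gripper open.
Joint ranges: [-2.6, 2.6], [-0.5, 2.12], [-1.47, 1.34], [0.16, 2.42], [-1.27, 4.41], [0.06, 2.06], [-2.6, 2.6]. Speed limits (rad/s): [2.22, 2.22, 2.79, 2.79, 3.14, 3.14, 3.14].

## Interface

Orientations are given as a unit quaternion [w, x, y, z].
In Python, from bench import ctrl gives the robot as it stands.
- The arm moves only by the tool jog_arm, never from a script. Its argument "moves" is a list of rows, each a list of 2 entries, a list of its own where there are three numbers: the shift along the tool's x, y, z in mm, then the turn, a rotation vector about the tool's x, y, z in degrees. A call has 1 to 12 rows; each row shifts and turns the commanded pose from where the row before left it, along the tool's axes as they then stand; what a row does not reach is not made up. A row lasts 1/12 s, in which the tool goes at most 41.7 mm and 7.16 degrees, less where a joint would pass 70% of its speed; a pose out of reach is approached as far as the arm can. A call with a gripper value outside its range is refused whole. "jaw" is the gripper's target within -1 to 1 (fully open at 1, half-way at 0, shut at -1), set as the call begins (left out, the last holds). The fingers move at their own pace and stop on an object; the grip force is fixed at half the most. Time passes only in rows, so rows that do not move let the fingers close. It gives the time, the measured TCP pose, the force and the opening at its end, in the units of the state.
- ctrl.observe(): the state, without advancing time (a new reading comes with each control period).
- ctrl.read_camera(name): name is "scene" or "top" or "wrist"; returns a dict with "pixels" (400x640x3 uint8, red, green, blue), "fx", "fy", "cx", "cy" (pixels), "extrinsics" (4x4, takes a point from world to camera coordinates); the wrist camera has in their place "mount" (4x4, takes a point from camera to tool coordinates, whose origin is the TCP and whose axes are the tool frame's). Camera axes: x right, y down, z forward; pixel columns grow to the right and rows downward; lengths in mm; the calibration is good to about 2 mm. The wrist camera is an equidistant fisheye: a pixel r from the principal point sees the ray r / f radians off the axis. A picture is of the moment at which its call begins: read the wrist's pose just before it. There is no depth.
- ctrl.job_done(): hands the job in, once; it reports no verdict.
Trained networks look in a picture, given as the dict that the camera call returned (one of the last four; its "shot" number tells which), for a name from the list of things; names that differ only in an ending like _2 or _b are one class to them, and where a whole thing is asked for, a point or a joint stands for the part that bears it (a point fixed in the world has none). Each returns a list of dicts, best first, with "score" (0 to 1); they miss things now and then, are a little off and sometimes report something else, mostly with a low value. They report only what shows in the picture. A call takes as long as a camera call.
- ctrl.recognise(picture, target): "extent" ([left, top, right, bottom] in pixels, round what is visible of it).
- ctrl.regions_of(picture, target): "region" (400x640 bool, what is visible of it) and "extent" ([left, top, right, bottom] in pixels, round what is visible of it).
The state is a dict: "time_s": time; "joints": joint angles; "joint_velocities": joint speeds; "joint_efforts": joint torques, N m; "tcp_pos": TCP position; "ee_rot": TCP orientation; "contact_force": force on the tool from outside, world axes, zero at the start; "wrist_torque": the same for the moment, N m; "grip_width": finger opening in mm.
Only numpy, scipy, OpenCV 4.12 (cv2) and the standard library are available. Lean on these libraries where they do the work, as an engineer would, in place of code of your own. Each camera call takes 0.05 s, during which the arm holds its last target.

## Task

Of the three look-alike push-button heads in the wooden rack one still has a firm spring; the other two are worn. Press their caps straight down where they stand to find out which: a worn one clicks in and stays in at 3 to 5 N, the firm one holds out at that; never bear on a cap with more than 12 N. Then lift the firm head out by its collar and fit it upright in the empty hole of the control box, flange right down on the lid and its cap still out, leaving the two worn ones in the rack, both clicked in, and the tools around undisturbed.

Things in the scene. Friction and masses are not known exactly. Their poses are not given: they have to be found in the camera images.
- rack: wooden rack fixed on the bench: a hardwood block 66x250 mm on a plywood foot 86x276x10 mm, block top 44 mm above the bench. Three upright round holes of 25 mm diameter, 30 mm deep, in one row along the rack's y axis at y = -80, 0 and +80 mm; a push-button head stands in each. Origin: centre of the underside, z up
- control_box: grey control box fixed on the bench, 130 (x) x 80 (y) x 60 mm high, with an aluminium lid. On the lid, 30 mm from its middle toward the box's own +x, a fitted lamp (32 mm wide, 17 mm high); 30 mm from its middle toward -x (the robot's side) the one empty round hole. Origin: centre of the underside, z up
- box_hole (a point): centre of the mouth of the empty hole, level with the top of the lid (60 mm above the bench). Hole 25 mm in diameter, 33 mm deep; z axis up and along the hole
- head_a: one of three look-alike push-button heads, each in a rack hole (which is where varies); about 90 g, round about z. Origin: centre of the flange's underside. Up from it: flange 34 mm wide, 3 thick; steel collar 30 wide from 3 to 18 mm (grip here); cap 21 wide, top at 30 mm when out, 21 clicked in. Down: barrel 22 wide, 28 long, its last 5 mm tapering to 16, loose in a 25 mm hole
- cap_a (a joint): travel of head_a's cap, m, 0 = out. Resistance starts at about a fifth of its peak, peaks 1.8 mm in (worn head: 3 to 5 N; firm head: over 13 N, climbing some 10 N in the first mm, so press slowly), fades to nothing at 4.4 mm; there the cap snaps in by itself to 9 mm and stays: the click. Beyond, it is on its stop. A cap let go before 4.4 mm comes back out
- cap_a_top (a point): centre of the top face of the cap of head_a; moves with the cap; z up
- head_b: one of three look-alike push-button heads, each in a rack hole (which is where varies); about 90 g, round about z. Origin: centre of the flange's underside. Up from it: flange 34 mm wide, 3 thick; steel collar 30 wide from 3 to 18 mm (grip here); cap 21 wide, top at 30 mm when out, 21 clicked in. Down: barrel 22 wide, 28 long, its last 5 mm tapering to 16, loose in a 25 mm hole
- cap_b (a joint): travel of head_b's cap, m, 0 = out. Resistance starts at about a fifth of its peak, peaks 1.8 mm in (worn head: 3 to 5 N; firm head: over 13 N, climbing some 10 N in the first mm, so press slowly), fades to nothing at 4.4 mm; there the cap snaps in by itself to 9 mm and stays: the click. Beyond, it is on its stop. A cap let go before 4.4 mm comes back out
- cap_b_top (a point): centre of the top face of the cap of head_b; moves with the cap; z up
- head_c: one of three look-alike push-button heads, each in a rack hole (which is where varies); about 90 g, round about z. Origin: centre of the flange's underside. Up from it: flange 34 mm wide, 3 thick; steel collar 30 wide from 3 to 18 mm (grip here); cap 21 wide, top at 30 mm when out, 21 clicked in. Down: barrel 22 wide, 28 long, its last 5 mm tapering to 16, loose in a 25 mm hole
- cap_c (a joint): travel of head_c's cap, m, 0 = out. Resistance starts at about a fifth of its peak, peaks 1.8 mm in (worn head: 3 to 5 N; firm head: over 13 N, climbing some 10 N in the first mm, so press slowly), fades to nothing at 4.4 mm; there the cap snaps in by itself to 9 mm and stays: the click. Beyond, it is on its stop. A cap let go before 4.4 mm comes back out
- cap_c_top (a point): centre of the top face of the cap of head_c; moves with the cap; z up
- screwdriver: bystander: flat screwdriver, 210 mm long, lying on the bench beyond the rack; origin under its middle
- tape_measure: bystander: pocket tape measure, 62x81x33 mm, on the bench; origin under its middle
- sanding_block: bystander: cork sanding block, 66x110x29 mm, on the bench; origin under its middle
- chisel: bystander: wood chisel, 215 mm long, lying on the bench; origin under its middle
- spanner: bystander: small combination spanner, 159 mm long, lying on the near left of the bench; origin under its middle

How it is judged:
By the outcome, as a careful person would: the job done as asked, in the order asked, and still so for the second after the job is handed in, with the robot touching nothing.
It also fails if it takes over 54 s, if anything falls off the work surface, if the arm or the gripper's body presses on something with over 40 N, if the wrist force passes 120 N, or if a joint passes its speed limit or range.

## Working session

There is one attempt and no reset: what is moved stays moved. The work goes in short steps, Python scripts to look and compute and a tool call to move; the robot and the scene stay as the last step left them, time stands still between calls to the robot, and variables do not carry over. Pictures are saved under pics/ and viewed, and the job is handed in when it is done.

Besides the shell and the picture viewer there is one more tool, called as name(argument=value, ...), one argument or row to a line, values as JSON. jog_arm: Moves the arm, as the interface text tells. Its arguments: {"type":"object","properties":{"moves":{"type":"array","items":{"type":"array"}},"jaw":{"type":"number"}},"required":["moves"]}

```bash
mkdir -p pics; ls; python3 - <<'E'
from bench import ctrl
import cv2,pickle
s=ctrl.observe()
for k,v in s.items(): print(k,v)
print(ctrl.tip_extent)
d={}
for n in ["scene","top","wrist"]:
    p=ctrl.read_camera(n); d[n]=p
    cv2.imwrite(f"pics/{n}0.png",p["pixels"][:,:,::-1])
    print(n,{k:v for k,v in p.items() if k!="pixels"})
    for t in ["rack","control_box","head_a","cap_a"]:
        try: print(t,[(r["score"],r["extent"]) for r in ctrl.recognise(p,t)][:5])
        except Exception as e: print(t,e)
pickle.dump(d,open("d0.pkl","wb"))
print(ctrl.observe()["time_s"])
E
```

```text
pics
time_s 0.0
joints [-1.16659054  0.33289368 -0.06464555  1.46096553  0.02158395  1.34992145
 -0.08851431]
joint_velocities [-0.00106205 -0.00153049 -0.00143    -0.00018207  0.00119171  0.00070367
 -0.00122926]
joint_efforts [-6.16889301e-04 -6.23237014e+01  2.43045663e-02 -3.89903784e+01
 -6.13957574e-02  3.97905672e-02  1.43530228e-04]
tcp_pos [258.60343894 568.57838219 243.72861372]
ee_rot [ 0.6909764   0.14925147  0.69114944 -0.15029329]
contact_force [ 0.25039218 -0.0311663   0.82654033]
wrist_torque [-0.00069498 -0.04294025 -0.02644269]
grip_width 86.606559520345
22.0
scene {'fx': 446.9103620775225, 'fy': 446.9103620775225, 'cx': 327.1325609506303, 'cy': 196.40601202542769, 'extrinsics': array([[ 5.40268119e-01, -8.41467423e-01,  6.55256450e-03,
        -3.74595007e+02],
       [-3.93227929e-01, -2.59342872e-01, -8.82107176e-01,
         2.51571444e+02],
       [ 7.43963813e-01,  4.73997733e-01, -4.71003178e-01,
         6.43249710e+02],
       [ 0.00000000e+00,  0.00000000e+00,  0.00000000e+00,
         1.00000000e+00]]), 'shot': 1}
rack [(0.43, [311.6, 186.6, 316.8, 198.9]
[... 888 characters left out ...]
 [(0.81, [289.2, 181.8, 392.2, 223.7])]
control_box [(0.59, [215.7, 140.6, 252.8, 202.8])]
head_a [(0.65, [363.4, 200.6, 377.8, 212.1])]
cap_a [(0.43, [369.6, 202.5, 376.2, 211.8])]
wrist {'fx': 309.70691628693146, 'fy': 309.70691628693146, 'cx': 318.6996829172146, 'cy': 196.03311145832163, 'mount': array([[ 1.64867494e-04, -2.59790181e-01,  9.65665074e-01,
        -1.41393865e+02],
       [ 9.99999922e-01, -3.02838132e-04, -2.52201162e-04,
         2.05764048e-01],
       [ 3.57959592e-04,  9.65665040e-01,  2.59790111e-01,
        -7.22901358e+01],
       [ 0.00000000e+00,  0.00000000e+00,  0.00000000e+00,
         1.00000000e+00]]), 'shot': 3}
rack []
control_box []
head_a []
cap_a []
0.75
```

View pics/top0.png

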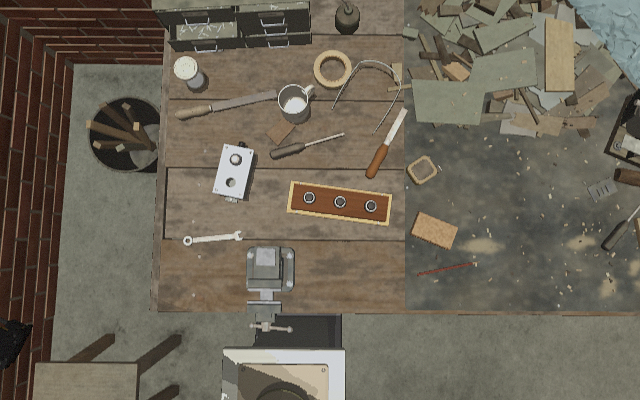

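View pics/scene0.png

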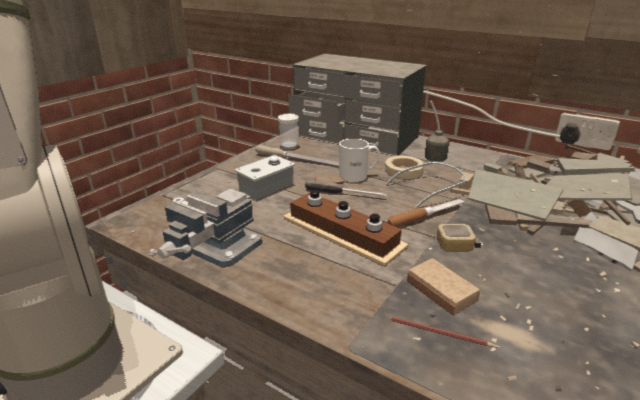

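View pics/wrist0.png

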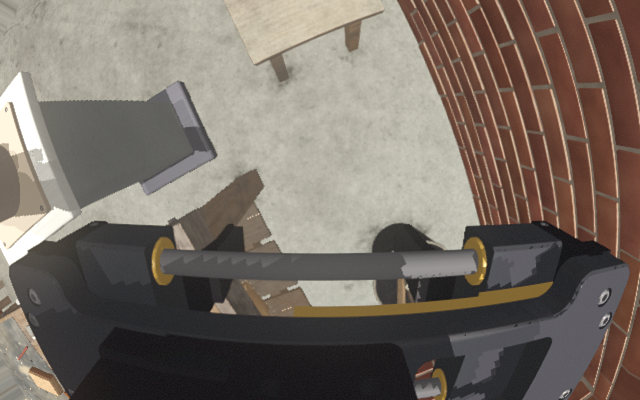

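```bash
cat > h.py <<'E'
import numpy as np
from scipy.spatial.transform import Rotation as R
def ray(p,u,v,z):
    E=p["extrinsics"];d=np.array([(u-p["cx"])/p["fx"],(v-p["cy"])/p["fy"],1.])
    C=-E[:3,:3].T@E[:3,3];w=E[:3,:3].T@d
    return C+w*(z-C[2])/w[2]
def proj(p,X):
    E=p["extrinsics"];c=E[:3,:3]@np.array(X)+E[:3,3]
    return np.array([p["fx"]*c[0]/c[2]+p["cx"],p["fy"]*c[1]/c[2]+p["cy"]])
def tool(s):
    return R.from_quat(np.array(s["ee_rot"])[[1,2,3,0]]).as_matrix()
E
python3 - <<'E'
import pickle,cv2
d=pickle.load(open("d0.pkl","rb"))
t=d["top"]["pixels"][:,:,::-1]
cv2.imwrite("pics/tr.png",cv2.resize(t[170:235,280:400],None,fx=6,fy=6,interpolation=cv2.INTER_CUBIC))
cv2.imwrite("pics/tb.png",cv2.resize(t[135:210,205:260],None,fx=8,fy=8,interpolation=cv2.INTER_CUBIC))
t=d["scene"]["pixels"][:,:,::-1]
cv2.imwrite("pics/sr.png",cv2.resize(t[150:265,230:410],None,fx=4,fy=4,interpolation=cv2.INTER_CUBIC))
E
```

```text
(no output)
```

View pics/tr.png

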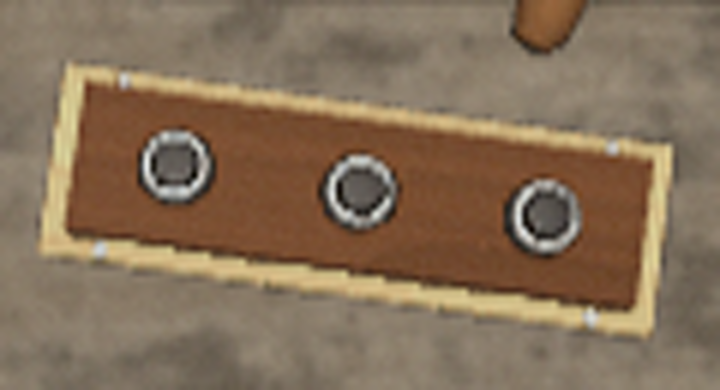

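View pics/tb.png

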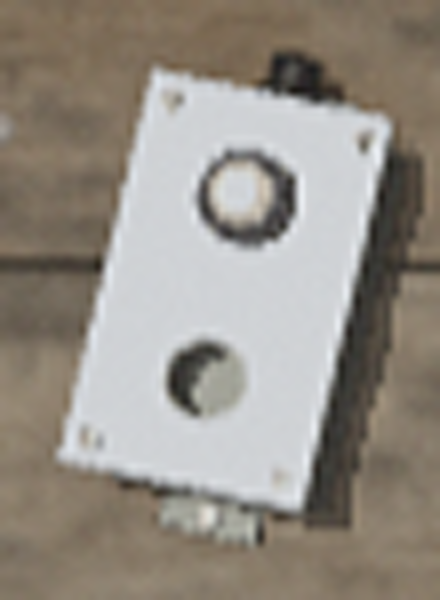

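View pics/sr.png

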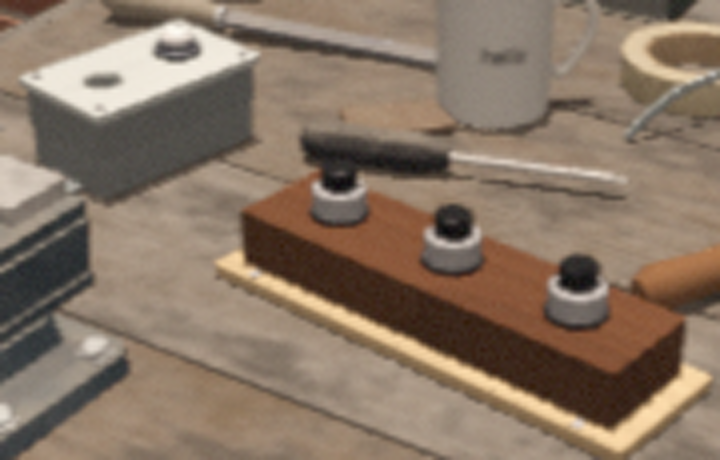

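```bash
python3 - <<'E'
import pickle,numpy as np
from h import *
d=pickle.load(open("d0.pkl","rb"));t=d["top"];s=d["scene"]
f=lambda x,y,k,ox,oy:((x+.5)/k-.5+ox,(y+.5)/k-.5+oy)
print("collar top")
for c in [(175,166),(359,191),(545,216)]: print(ray(t,*f(*c,6,280,170),62).round(1))
print("captop, top cam")
for c in [(177,163),(361,188),(547,213)]: print(ray(t,*f(*c,6,280,170),74).round(1))
print("captop, scene cam")
for c in [(341,173),(455,215),(579,266)]: print(ray(s,*f(*c,4,230,150),74).round(1))
print("hole",ray(t,*f(206,379,8,205,135),60).round(1), ray(s,*f(103,80,4,230,150),60).round(1))
print("lid corners top")
for c in [(155,70),(392,118),(303,512),(60,460)]: print(ray(t,*f(*c,8,205,135),60).round(1))
print("lid corners scene")
for c in [(180,21),(258,60),(110,122),(28,78)]: print(ray(s,*f(*c,4,230,150),60).round(1))
print("foot corners")
for c in [(68,64),(671,145),(648,336),(42,252)]: print(ray(t,*f(*c,6,280,170),10).round(1))
print("lamp", ray(t,*f(243,192,8,205,135),77).round(1))
E
```

```text
collar top
[541.2 -63.5  62. ]
[ 531.2 -142.1   62. ]
[ 521.3 -221.4   62. ]
captop, top cam
[541.4 -64.7  74. ]
[ 531.5 -142.5   74. ]
[ 521.7 -220.9   74. ]
captop, scene cam
[537.9 -67.4  74. ]
[ 531.5 -143.8   74. ]
[ 520.5 -222.3   74. ]
hole [579.  139.1  60. ] [581.7 141.5  60. ]
lid corners top
[680.2 159.1  60. ]
[665.   81.6  60. ]
[536.4 106.6  60. ]
[552.4 185.1  60. ]
lid corners scene
[682.4 160.8  60. ]
[659.7  79.2  60. ]
[538.4  98.8  60. ]
[558.2 182.5  60. ]
foot corners
[591.3 -13.3  10. ]
[ 557.4 -283.3   10. ]
[ 472.3 -272.4   10. ]
[507.   -3.3  10. ]
lamp [637.2 125.8  77. ]
```

```bash
python3 - <<'E'
from bench import ctrl
from h import *
s=ctrl.observe();print(tool(s).round(3));print(s["tcp_pos"])
# commanded start ori -> desired: x down, jaw y' along dir
M=tool(s)
import numpy as np
for yaw in (-7.2,-12.5):
  for sg in (1,-1):
    a=np.radians(yaw);y=sg*np.array([-np.sin(a),np.cos(a),0]);x=np.array([0,0,-1.]);z=np.cross(x,y)
    D=np.c_[x,y,z];rv=R.from_matrix(M.T@D).as_rotvec(degrees=True);print(yaw,sg,rv.round(2))
E
```

```text
[[-0.     0.414  0.91 ]
 [ 0.     0.91  -0.414]
 [-1.     0.    -0.   ]]
[258.68725874 568.96283433 244.59118886]
-7.2 1 [-1.725e+01 -0.000e+00 -1.000e-02]
-7.2 -1 [ 1.6275e+02 -1.0000e-02  0.0000e+00]
-12.5 1 [-1.195e+01 -0.000e+00 -1.000e-02]
-12.5 -1 [ 1.6805e+02 -1.0000e-02  0.0000e+00]
```

jog_arm(
  jaw=-1,
  moves=[
    [[0,-15,10],[-5.75,0,0]],
    [[0,-20,15],[-5.75,0,0]],
    [[0,-30,18],[-5.75,0,0]],
    [[0,-33,20],[0,0,0]],
    [[0,-33,20],[0,0,0]],
    [[0,-33,20],[0,0,0]],
    [[0,-33,20],[0,0,0]],
    [[0,-33,20],[0,0,0]],
    [[0,-33,20],[0,0,0]],
    [[0,-33,20],[0,0,0]],
    [[0,-33,20],[0,0,0]],
    [[0,-33,20],[0,0,0]],
  ],
)

```text
time_s: 1.75
tcp_pos: [422.0, 175.1, 244.9]
ee_rot: [0.706, 0.045, 0.705, -0.044]
contact_force: [0.4, -0.5, -0.2]
grip_width: 14.6
```

jog_arm(
  moves=[
    [[8,-28,18.5],[0,0,0]],
    [[8,-28,18.5],[0,0,0]],
    [[8,-28,18.5],[0,0,0]],
    [[8,-28,18.5],[0,0,0]],
    [[8,-28,18.5],[0,0,0]],
    [[8,-28,18.5],[0,0,0]],
    [[8,-28,18.5],[0,0,0]],
    [[8,-24,18.5],[0,0,0]],
    [[0,0,0],[0,0,0]],
    [[0,0,0],[0,0,0]],
  ],
)

```text
time_s: 2.58
tcp_pos: [540.8, -61.6, 180.0]
ee_rot: [0.705, 0.045, 0.706, -0.046]
contact_force: [-1.2, 0.0, -0.5]
grip_width: 0.8
```

```bash
python3 - <<'E'
from bench import ctrl
import cv2,pickle
s=ctrl.observe();p=ctrl.read_camera("wrist");pickle.dump((s,p),open("w1.pkl","wb"))
cv2.imwrite("pics/w1.png",p["pixels"][:,:,::-1]);print(s["tcp_pos"],s["contact_force"],s["grip_width"],s["joints"])
for t in("cap_a","head_a","control_box"): print(t,[(r["score"],r["extent"]) for r in ctrl.recognise(p,t)][:5])
E
```

```text
[540.79061373 -61.58554411 179.99128649] [-1.16238309  0.0360345  -0.48554988] 0.7702593846534739 [-0.3985905   0.20909662  0.48587949  1.78422828 -0.10426959  1.17477081
  1.56061205]
cap_a [(0.92, [216.1, 185.9, 241.5, 216.3]), (0.79, [312.5, 187.0, 333.4, 212.8]), (0.77, [138.6, 185.9, 162.6, 212.9]), (0.43, [300.8, 174.2, 337.8, 215.6])]
head_a [(0.84, [300.4, 178.1, 337.6, 215.6]), (0.69, [137.6, 178.0, 170.8, 213.4]), (0.61, [212.8, 177.9, 254.7, 215.5])]
control_box [(0.56, [456.6, 154.3, 550.8, 293.4])]
```

View pics/w1.png

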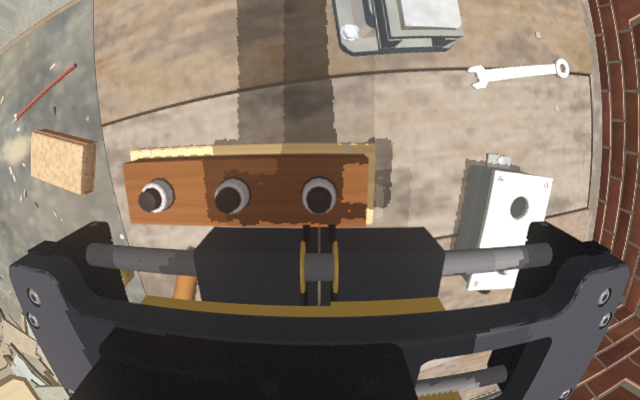

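```bash
cat >> h.py <<'E'
def wray(s,p,u,v,z):
    du,dv=u-p["cx"],v-p["cy"];r=np.hypot(du,dv);th=r/p["fx"]
    d=np.array([np.sin(th)*du/r,np.sin(th)*dv/r,np.cos(th)])
    M=p["mount"];T=tool(s);C=T@M[:3,3]+s["tcp_pos"];w=T@M[:3,:3]@d
    return C+w*(z-C[2])/w[2]
E
python3 - <<'E'
import pickle,cv2
s,p=pickle.load(open("w1.pkl","rb"));im=p["pixels"][:,:,::-1]
cv2.imwrite("pics/w1a.png",cv2.resize(im[160:230,125:350],None,fx=3.5,fy=3.5,interpolation=cv2.INTER_CUBIC))
cv2.imwrite("pics/w1b.png",cv2.resize(im[155:295,455:560],None,fx=4,fy=4,interpolation=cv2.INTER_CUBIC))
E
```

```text
(no output)
```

View pics/w1a.png

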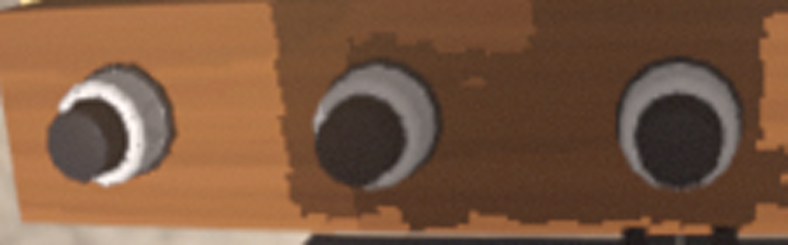

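View pics/w1b.png

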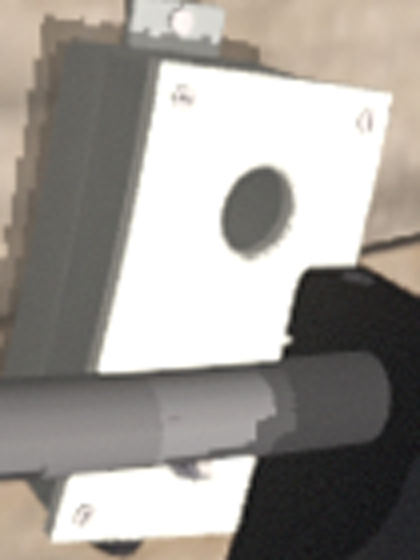

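```bash
python3 - <<'E'
import pickle,numpy as np
from h import *
s,p=pickle.load(open("w1.pkl","rb"))
f=lambda x,y,k,ox,oy:((x+.5)/k-.5+ox,(y+.5)/k-.5+oy)
for c in [(679,142),(355,143),(79,146)]: print(wray(s,p,*f(*c,3.5,125,160),74).round(1))
print(wray(s,p,*f(257,211,4,455,155),60).round(1))
E
```

```text
[538.7 -60.9  74. ]
[ 528.9 -139.6   74. ]
[ 519.8 -219.1   74. ]
[577.5 142.3  60. ]
```

jog_arm(
  moves=[
    [[10,-0.8,-0.6],[0,0,0]],
    [[20,-0.8,-0.6],[0,0,0]],
    [[20,0,0],[0,0,0]],
    [[20,0,0],[0,0,0]],
    [[8,0,0],[0,0,0]],
    [[3,0,0],[0,0,0]],
    [[0,0,0],[0,0,0]],
    [[0,0,0],[0,0,0]],
  ],
)

```text
time_s: 3.45
tcp_pos: [539.9, -61.2, 100.3]
ee_rot: [0.706, 0.044, 0.705, -0.044]
contact_force: [0.2, -0.7, -0.1]
grip_width: 0.3
```

```bash
python3 - <<'E'
from bench import ctrl
import cv2,pickle
for i in range(3):
    s=ctrl.observe();p=ctrl.read_camera("wrist");print(s["tcp_pos"],s["contact_force"])
cv2.imwrite("pics/w2.png",p["pixels"][150:260,180:420,::-1].repeat(3,0).repeat(3,1))
E
```

```text
[539.89014856 -61.20239345 100.346969  ] [ 0.17609737 -0.74142308 -0.11356953]
[540.0932293  -61.25041777 100.58984341] [ 0.2554581  -0.1851892   0.87460048]
[540.136476   -61.27959974 100.6147096 ] [-0.13449154 -0.40957433 -1.14454039]
```

View pics/w2.png

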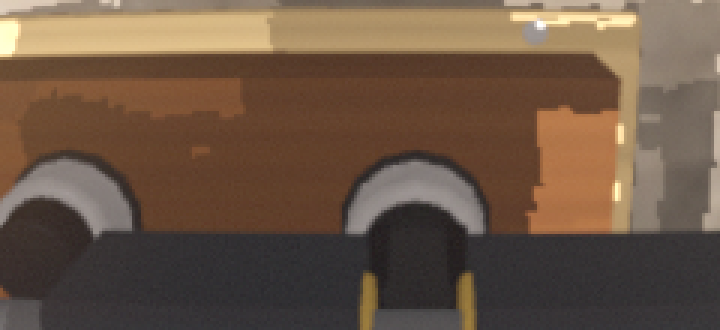

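jog_arm(
  moves=[
    [[1,0,0],[0,0,0]],
    [[1,0,0],[0,0,0]],
    [[0.4,0,0],[0,0,0]],
    [[0,0,0],[0,0,0]],
  ],
)

```text
time_s: 3.93
tcp_pos: [539.3, -61.3, 97.1]
ee_rot: [0.706, 0.044, 0.706, -0.044]
contact_force: [-0.4, -1.4, 0.2]
grip_width: 0.3
```

jog_arm(
  moves=[
    [[0.3,0,0],[0,0,0]],
    [[0.3,0,0],[0,0,0]],
  ],
)

```text
time_s: 4.1
tcp_pos: [539.4, -61.3, 96.5]
ee_rot: [0.706, 0.044, 0.706, -0.044]
contact_force: [0.1, 0.0, 0.9]
grip_width: 0.3
```

jog_arm(
  moves=[
    [[0.3,0,0],[0,0,0]],
    [[0.3,0,0],[0,0,0]],
  ],
)

```text
time_s: 4.27
tcp_pos: [539.4, -61.3, 96.0]
ee_rot: [0.706, 0.044, 0.706, -0.044]
contact_force: [-0.9, 0.3, 2.4]
grip_width: 0.8
```

jog_arm(
  moves=[
    [[0.25,0,0],[0,0,0]],
    [[0,0,0],[0,0,0]],
  ],
)

```text
time_s: 4.43
tcp_pos: [539.5, -61.3, 95.8]
ee_rot: [0.706, 0.044, 0.706, -0.044]
contact_force: [-0.3, 0.8, 1.4]
grip_width: 0.5
```

jog_arm(
  moves=[
    [[0.25,0,0],[0,0,0]],
    [[0,0,0],[0,0,0]],
  ],
)

```text
time_s: 4.6
tcp_pos: [539.4, -61.3, 95.5]
ee_rot: [0.706, 0.045, 0.706, -0.044]
contact_force: [-0.1, -0.4, 2.2]
grip_width: 0.3
```

jog_arm(
  moves=[
    [[0.3,0,0],[0,0,0]],
    [[0,0,0],[0,0,0]],
  ],
)

```text
time_s: 4.77
tcp_pos: [539.4, -61.3, 95.2]
ee_rot: [0.706, 0.044, 0.706, -0.044]
contact_force: [-2.1, 0.2, 3.5]
grip_width: 0.1
```

jog_arm(
  moves=[
    [[0.3,0,0],[0,0,0]],
    [[0,0,0],[0,0,0]],
  ],
)

```text
time_s: 4.93
tcp_pos: [539.4, -61.3, 94.8]
ee_rot: [0.706, 0.044, 0.706, -0.044]
contact_force: [-2.1, 1.1, 3.1]
grip_width: 0.9
```

jog_arm(
  moves=[
    [[0.3,0,0],[0,0,0]],
    [[0,0,0],[0,0,0]],
  ],
)

```text
time_s: 5.1
tcp_pos: [539.4, -61.4, 94.5]
ee_rot: [0.706, 0.044, 0.706, -0.044]
contact_force: [-1.8, -0.5, 3.1]
grip_width: 0.3
```

jog_arm(
  moves=[
    [[0.4,0,0],[0,0,0]],
    [[0.4,0,0],[0,0,0]],
    [[0,0,0],[0,0,0]],
  ],
)

```text
time_s: 5.35
tcp_pos: [539.4, -61.3, 93.6]
ee_rot: [0.706, 0.044, 0.706, -0.044]
contact_force: [-0.6, -0.8, 2.5]
grip_width: 0.2
```

jog_arm(
  moves=[
    [[0.6,0,0],[0,0,0]],
    [[0.6,0,0],[0,0,0]],
    [[0.6,0,0],[0,0,0]],
    [[0.6,0,0],[0,0,0]],
    [[0.6,0,0],[0,0,0]],
    [[0.6,0,0],[0,0,0]],
    [[0,0,0],[0,0,0]],
  ],
)

```text
time_s: 5.93
tcp_pos: [539.3, -61.3, 89.9]
ee_rot: [0.706, 0.044, 0.706, -0.044]
contact_force: [0.0, -0.2, -0.9]
grip_width: 0.6
```

jog_arm(
  moves=[
    [[-8,0,0],[0,0,0]],
    [[-14,-5,0],[0,0,0]],
    [[0,-20,0],[0,0,0]],
    [[0,-25,0],[0,0,0]],
    [[0,-20,0.3],[0,0,0]],
    [[0,-9.1,0],[0,0,0]],
    [[8,0,0],[0,0,0]],
    [[5,0,0],[0,0,0]],
    [[1,0,0],[0,0,0]],
    [[0,0,0],[0,0,0]],
    [[0,0,0],[0,0,0]],
  ],
)

```text
time_s: 6.85
tcp_pos: [530.0, -138.6, 97.9]
ee_rot: [0.706, 0.044, 0.706, -0.044]
contact_force: [0.3, -0.0, 0.0]
grip_width: 0.6
```

```bash
python3 - <<'E'
from bench import ctrl
import cv2,pickle
for i in range(2):
    s=ctrl.observe();p=ctrl.read_camera("wrist");print(s["tcp_pos"],s["contact_force"])
cv2.imwrite("pics/w3.png",p["pixels"][150:260,200:440,::-1].repeat(3,0).repeat(3,1))
E
```

```text
[ 529.96696603 -138.60064269   97.88935451] [ 0.26815168 -0.00610926  0.00830878]
[ 530.03257949 -138.89959462   98.08379489] [0.97051782 0.80385156 0.46148537]
```

View pics/w3.png

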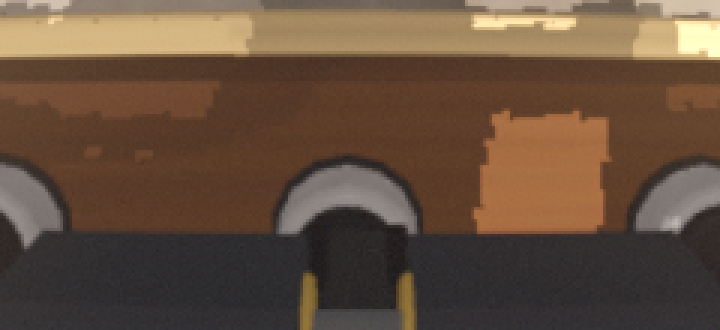

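jog_arm(
  moves=[
    [[0.4,-1.9,0],[0,0,0]],
    [[0.5,0,0],[0,0,0]],
    [[0.5,0,0],[0,0,0]],
  ],
)

```text
time_s: 7.2
tcp_pos: [529.6, -141.9, 96.8]
ee_rot: [0.706, 0.045, 0.706, -0.044]
contact_force: [0.6, -0.3, -0.5]
grip_width: 0.5
```

jog_arm(
  moves=[
    [[0.3,0,0],[0,0,0]],
    [[0.2,0,0],[0,0,0]],
  ],
)

```text
time_s: 7.37
tcp_pos: [529.6, -141.8, 96.4]
ee_rot: [0.706, 0.045, 0.706, -0.044]
contact_force: [-1.3, -0.3, 3.6]
grip_width: 0.3
```

jog_arm(
  moves=[
    [[0.25,0,0],[0,0,0]],
    [[0,0,0],[0,0,0]],
  ],
)

```text
time_s: 7.53
tcp_pos: [529.6, -141.8, 96.2]
ee_rot: [0.706, 0.045, 0.706, -0.044]
contact_force: [-1.4, 0.9, 4.5]
grip_width: 0.5
```

jog_arm(
  moves=[
    [[0.25,0,0],[0,0,0]],
    [[0,0,0],[0,0,0]],
  ],
)

```text
time_s: 7.7
tcp_pos: [529.6, -141.8, 96.0]
ee_rot: [0.706, 0.045, 0.706, -0.044]
contact_force: [-2.0, -0.0, 6.4]
grip_width: 0.7
```

jog_arm(
  moves=[
    [[0.1,0,0],[0,0,0]],
    [[0,0,0],[0,0,0]],
  ],
)

```text
time_s: 7.87
tcp_pos: [529.6, -141.8, 96.0]
ee_rot: [0.706, 0.045, 0.706, -0.044]
contact_force: [-2.1, 0.5, 6.5]
grip_width: 0.3
```

```bash
python3 - <<'E'
from bench import ctrl
for i in range(5):
    s=ctrl.observe();p=ctrl.read_camera("wrist");print(s["tcp_pos"][2],s["contact_force"].round(1))
E
```

```text
95.97912212695391 [-2.1  0.5  6.5]
95.96564610151057 [-1.5 -0.   6.2]
95.96269959548796 [-1.7 -0.1  6.2]
95.96747098785828 [-3.2 -0.4  7.3]
95.98357014792896 [-3.6 -0.7  7.3]
```

jog_arm(
  moves=[
    [[-8,0,0],[0,0,0]],
    [[-8,-5,0],[0,0,0]],
    [[0,-20,0],[0,0,0]],
    [[0,-25,0],[0,0,0]],
    [[0,-20,0],[0,0,0]],
    [[0,-9,0],[0,0,0]],
    [[8,0,0],[0,0,0]],
    [[5,0,0],[0,0,0]],
    [[1,0,0],[0,0,0]],
    [[0,0,0],[0,0,0]],
    [[0,0,0],[0,0,0]],
  ],
)

```text
time_s: 9.03
tcp_pos: [519.9, -218.9, 97.4]
ee_rot: [0.706, 0.044, 0.706, -0.044]
contact_force: [1.0, -0.1, 0.6]
grip_width: 0.4
```

```bash
python3 - <<'E'
from bench import ctrl
import cv2,pickle
for i in range(2):
    s=ctrl.observe();p=ctrl.read_camera("wrist");print(s["tcp_pos"],s["contact_force"])
cv2.imwrite("pics/w4.png",p["pixels"][150:260,200:440,::-1].repeat(3,0).repeat(3,1))
E
```

```text
[ 519.893757   -218.8750721    97.37484242] [ 0.95932299 -0.11983167  0.59726586]
[ 519.96321952 -219.15603908   97.6045179 ] [ 0.40963136  1.00439844 -0.51520166]
```

View pics/w4.png

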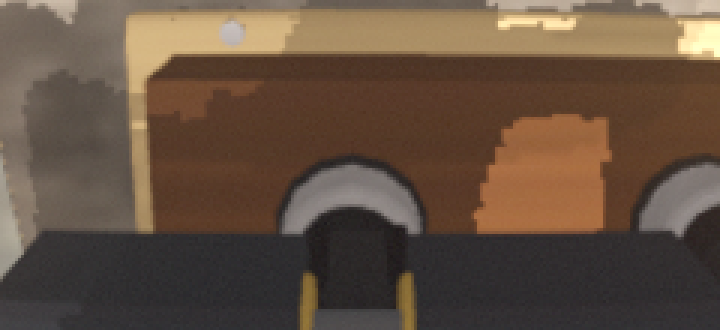

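jog_arm(
  moves=[
    [[0.4,-1,0],[0,0,0]],
    [[0.5,0,0],[0,0,0]],
    [[0.3,0,0],[0,0,0]],
  ],
)

```text
time_s: 9.38
tcp_pos: [519.6, -221.1, 96.5]
ee_rot: [0.706, 0.044, 0.706, -0.044]
contact_force: [-0.0, -0.3, -0.1]
grip_width: 0.6
```

jog_arm(
  moves=[
    [[0.3,0,0],[0,0,0]],
    [[0.2,0,0],[0,0,0]],
  ],
)

```text
time_s: 9.55
tcp_pos: [519.6, -221.1, 96.0]
ee_rot: [0.706, 0.044, 0.706, -0.044]
contact_force: [-0.8, 0.2, 0.8]
grip_width: 0.4
```

jog_arm(
  moves=[
    [[0.25,0,0],[0,0,0]],
    [[0,0,0],[0,0,0]],
  ],
)

```text
time_s: 9.72
tcp_pos: [519.6, -221.1, 95.8]
ee_rot: [0.706, 0.044, 0.706, -0.044]
contact_force: [0.1, 0.8, 2.4]
grip_width: 0.4
```

jog_arm(
  moves=[
    [[0.25,0,0],[0,0,0]],
    [[0,0,0],[0,0,0]],
  ],
)

```text
time_s: 9.88
tcp_pos: [519.6, -221.1, 95.5]
ee_rot: [0.706, 0.044, 0.706, -0.044]
contact_force: [-0.4, 0.8, 2.6]
grip_width: 0.7
```

jog_arm(
  moves=[
    [[0.25,0,0],[0,0,0]],
    [[0,0,0],[0,0,0]],
  ],
)

```text
time_s: 10.05
tcp_pos: [519.6, -221.1, 95.2]
ee_rot: [0.706, 0.044, 0.706, -0.044]
contact_force: [0.2, 0.8, 1.6]
grip_width: 0.4
```

Worn behaviour so far; push on to the click.

jog_arm(
  moves=[
    [[0.3,0,0],[0,0,0]],
    [[0.3,0,0],[0,0,0]],
    [[0,0,0],[0,0,0]],
  ],
)

```text
time_s: 10.3
tcp_pos: [519.6, -221.1, 94.6]
ee_rot: [0.706, 0.044, 0.706, -0.044]
contact_force: [0.9, -0.1, 3.2]
grip_width: 0.5
```

jog_arm(
  moves=[
    [[0.3,0,0],[0,0,0]],
    [[0.3,0,0],[0,0,0]],
    [[0,0,0],[0,0,0]],
  ],
)

```text
time_s: 10.55
tcp_pos: [519.5, -221.1, 93.9]
ee_rot: [0.706, 0.044, 0.706, -0.044]
contact_force: [-0.2, 0.6, 2.6]
grip_width: 0.8
```

jog_arm(
  moves=[
    [[0.6,0,0],[0,0,0]],
    [[0.6,0,0],[0,0,0]],
    [[0.6,0,0],[0,0,0]],
    [[0.6,0,0],[0,0,0]],
    [[0.6,0,0],[0,0,0]],
    [[0.6,0,0],[0,0,0]],
    [[0.4,0,0],[0,0,0]],
    [[0,0,0],[0,0,0]],
  ],
)

```text
time_s: 11.22
tcp_pos: [519.4, -221.1, 89.8]
ee_rot: [0.706, 0.044, 0.706, -0.044]
contact_force: [0.7, 0.5, 0.3]
grip_width: 0.3
```

jog_arm(
  jaw=0.1,
  moves=[
    [[-25,0,0],[0,0,0]],
    [[-30,5,0],[0,0,0]],
    [[-15,25,0],[0,0,0]],
    [[0,30,0],[0,0,0]],
    [[0,19.5,0],[0,0,0]],
    [[0,0,0],[0,0,0]],
    [[0,0,0],[0,0,0]],
  ],
)

```text
time_s: 11.8
tcp_pos: [529.7, -141.1, 160.0]
ee_rot: [0.706, 0.044, 0.706, -0.043]
contact_force: [-0.3, -0.7, -0.1]
grip_width: 39.2
```

```bash
python3 - <<'E'
from bench import ctrl
import cv2,pickle
s=ctrl.observe();p=ctrl.read_camera("wrist");print(s["tcp_pos"],s["contact_force"],s["grip_width"])
q=ctrl.read_camera("scene")
pickle.dump((s,p),open("w5.pkl","wb"))
cv2.imwrite("pics/w5.png",cv2.resize(p["pixels"][150:270,200:440,::-1],None,fx=3,fy=3))
cv2.imwrite("pics/s5.png",cv2.resize(q["pixels"][150:265,230:410,::-1],None,fx=4,fy=4))
E
```

```text
[ 529.73946484 -141.12132261  160.04537295] [-0.30110576 -0.69314551 -0.08031051] 39.19181799450693
```

View pics/w5.png

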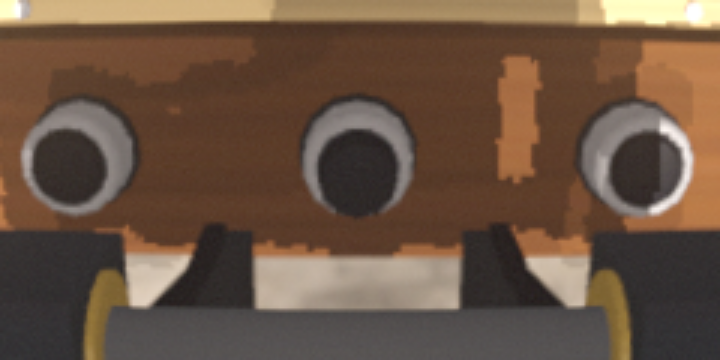

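View pics/s5.png

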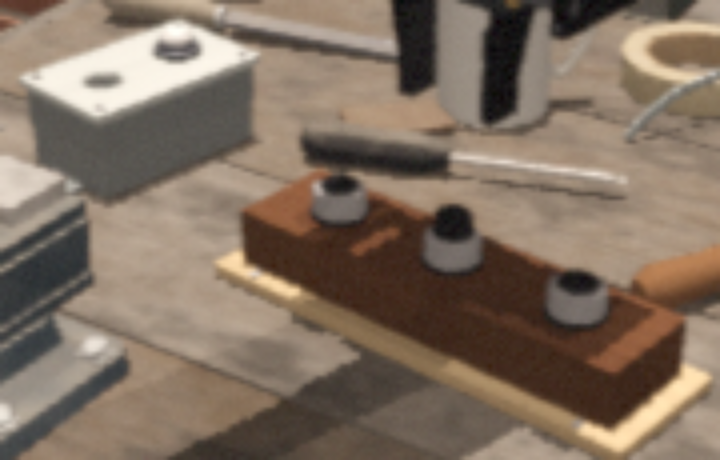

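```bash
python3 - <<'E'
import pickle,numpy as np
from h import *
s,p=pickle.load(open("w5.pkl","rb"))
f=lambda x,y,k,ox,oy:((x+.5)/k-.5+ox,(y+.5)/k-.5+oy)
print(wray(s,p,*f(357.5,172,3,200,150),74).round(1))
print(wray(s,p,*f(357.5,150.5,3,200,150),47).round(1))
E
```

```text
[ 527.6 -140.2   74. ]
[ 529.5 -140.4   47. ]
```

jog_arm(
  moves=[
    [[15,0,-0.5],[0,0,0]],
    [[25,0,0],[0,0,0]],
    [[25,0,0],[0,0,0]],
    [[14,0,0],[0,0,0]],
    [[6,0,0],[0,0,0]],
    [[3,0,0],[0,0,0]],
    [[0,0,0],[0,0,0]],
    [[0,0,0],[0,0,0]],
  ],
)

```text
time_s: 12.57
tcp_pos: [529.5, -142.8, 72.9]
ee_rot: [0.706, 0.045, 0.705, -0.045]
contact_force: [0.5, -0.9, 0.0]
grip_width: 47.8
```

jog_arm(
  moves=[
    [[1,1.9,0],[0,0,0]],
    [[0,0,0],[0,0,0]],
    [[0,0,0],[0,0,0]],
    [[0,0,0],[0,0,0]],
  ],
)

```text
time_s: 12.9
tcp_pos: [529.5, -140.2, 71.3]
ee_rot: [0.706, 0.044, 0.705, -0.044]
contact_force: [-0.1, 0.5, 0.6]
grip_width: 47.9
```

```bash
python3 - <<'E'
from bench import ctrl
import cv2,pickle
for i in range(3):
  s=ctrl.observe();p=ctrl.read_camera("wrist");print(s["tcp_pos"],s["contact_force"],s["grip_width"])
cv2.imwrite("pics/w6.png",cv2.resize(p["pixels"][150:270,200:440,::-1],None,fx=3,fy=3))
E
```

```text
[ 529.47175313 -140.20283706   71.34424538] [-0.11302614  0.48211522  0.57256924] 47.851771586438076
[ 529.38531765 -140.22202476   71.25019632] [ 0.45362837  0.22828695 -0.61409003] 47.82273852981147
[ 529.37111922 -140.2423457    71.19043749] [-0.1862128   0.04215555 -0.8070611 ] 47.94288460947541
```

View pics/w6.png

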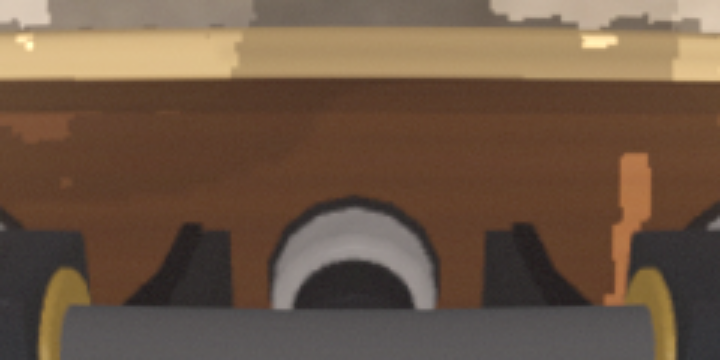

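jog_arm(
  jaw=-1,
  moves=[
    [[0,-0.8,0],[0,0,0]],
    [[0,0,0],[0,0,0]],
    [[0,0,0],[0,0,0]],
    [[0,0,0],[0,0,0]],
    [[0,0,0],[0,0,0]],
    [[0,0,0],[0,0,0]],
    [[0,0,0],[0,0,0]],
    [[0,0,0],[0,0,0]],
  ],
)

```text
time_s: 13.72
tcp_pos: [529.1, -141.1, 71.0]
ee_rot: [0.706, 0.044, 0.706, -0.044]
contact_force: [-0.4, -0.5, 0.2]
grip_width: 29.1
```

jog_arm(
  moves=[
    [[-4,0,0],[0,0,0]],
    [[-10,0,0],[0,0,0]],
    [[-15,0,0],[0,0,0]],
    [[-25,0,0],[0,0,0]],
    [[-25,0,0],[0,0,0]],
    [[-25,0,0],[0,0,0]],
    [[-15,0,0],[0,0,0]],
    [[0,0,0],[0,0,0]],
  ],
)

```text
time_s: 14.38
tcp_pos: [530.8, -141.7, 194.4]
ee_rot: [0.708, 0.045, 0.704, -0.044]
contact_force: [-0.0, -0.0, -0.5]
grip_width: 28.9
```

```bash
python3 - <<'E'
from bench import ctrl
import cv2,pickle
s=ctrl.observe();p=ctrl.read_camera("wrist");print(s["tcp_pos"],s["contact_force"],s["grip_width"])
q=ctrl.read_camera("scene")
cv2.imwrite("pics/w7.png",p["pixels"][:,:,::-1])
cv2.imwrite("pics/s7.png",cv2.resize(q["pixels"][80:265,230:430,::-1],None,fx=3,fy=3))
E
```

```text
[ 530.83029812 -141.66886804  194.36386227] [-0.03496204 -0.03980091 -0.4864318 ] 28.850059873605453
```

View pics/s7.png

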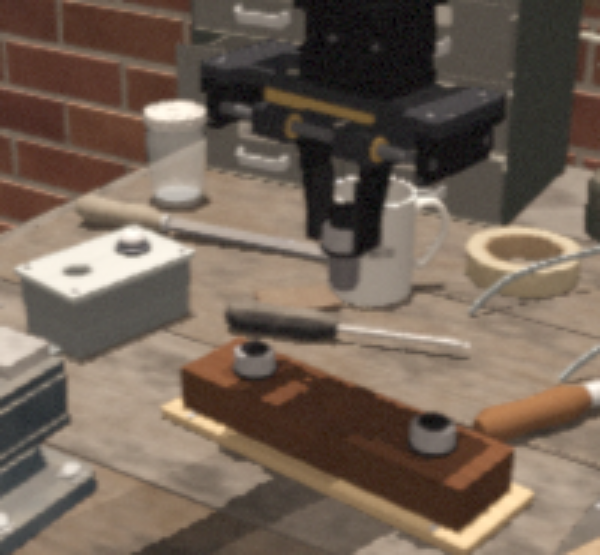

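View pics/w7.png

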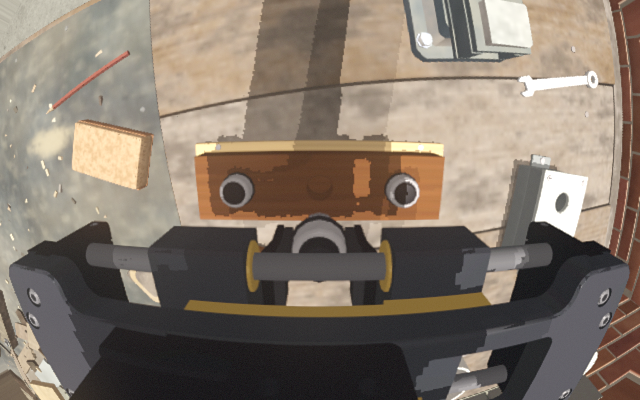

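jog_arm(
  moves=[
    [[0,15,1],[0,0,0]],
    [[0,30,1.5],[0,0,0]],
    [[0,36,1.7],[0,0,0]],
    [[0,36,1.7],[0,0,0]],
    [[0,36,1.7],[0,0,0]],
    [[0,36,1.7],[0,0,0]],
    [[0,36,1.7],[0,0,0]],
    [[0,30,1.7],[0,0,0]],
    [[0,20,1],[0,0,0]],
    [[0,10.5,0.7],[0,0,0]],
    [[0,0,0],[0,0,0]],
    [[0,0,0],[0,0,0]],
  ],
)

```text
time_s: 15.48
tcp_pos: [578.9, 139.1, 189.2]
ee_rot: [0.705, 0.044, 0.706, -0.045]
contact_force: [0.4, -0.7, 0.1]
grip_width: 28.9
```

```bash
python3 - <<'E'
from bench import ctrl
import cv2,pickle
for i in range(3):
  s=ctrl.observe();p=ctrl.read_camera("wrist");print(s["tcp_pos"],s["ee_rot"],s["grip_width"])
pickle.dump((s,p),open("w8.pkl","wb"))
cv2.imwrite("pics/w8.png",cv2.resize(p["pixels"][120:280,200:440,::-1],None,fx=3,fy=3,interpolation=cv2.INTER_CUBIC))
E
```

```text
[578.90123634 139.12947385 189.18703628] [ 0.70529267  0.04409562  0.70610737 -0.04505781] 28.909273956638796
[579.09690059 138.14825547 189.52703558] [ 0.70543414  0.04469686  0.70589291 -0.04560774] 29.281758464260665
[579.20562916 137.90947614 189.79855112] [ 0.70555108  0.04505889  0.70574477 -0.04573493] 29.240786929833266
```

View pics/w8.png

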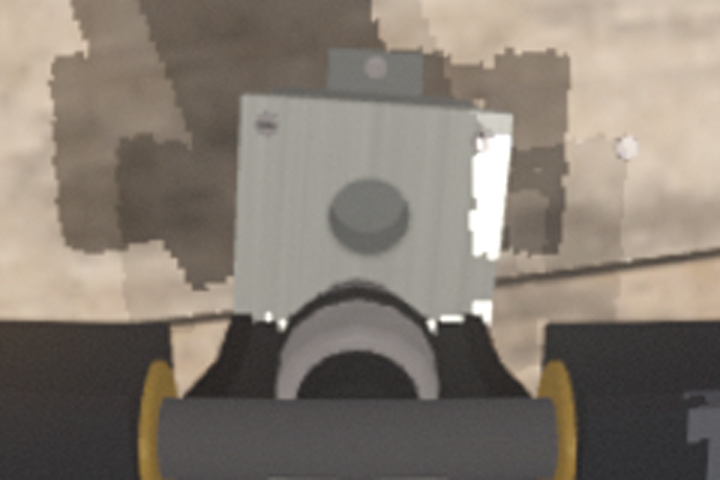

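```bash
python3 - <<'E'
import pickle,numpy as np
from h import *
s,p=pickle.load(open("w8.pkl","rb"))
f=lambda x,y,k,ox,oy:((x+.5)/k-.5+ox,(y+.5)/k-.5+oy)
X=wray(s,p,*f(368.5,215.5,3,200,120),60);T=tool(s);print(X.round(1),T.T@(X-s["tcp_pos"]));
# calibrate: empty rack hole from w7? known head grasp: rack rim estimate at w5 flange
print((T).round(3))
from bench import ctrl
for i in range(2):
  s=ctrl.observe();ctrl.read_camera("wrist");print(s["tcp_pos"],s["ee_rot"])
E
```

```text
[576.2 142.2  60. ] [129.79548805   3.97383077  -3.46280691]
[[-0.     0.128  0.992]
 [-0.001  0.992 -0.128]
 [-1.    -0.001 -0.   ]]
[579.27821811 138.051658   189.9847447 ] [ 0.70563918  0.04520248  0.7056546  -0.04562537]
[579.291432   138.33237228 190.08301731] [ 0.7056851   0.04525172  0.70561518 -0.04547574]
```

jog_arm(
  moves=[
    [[10,1.3,-1],[0,0,0]],
    [[20,1.3,-1.1],[0,0,0]],
    [[20,0,0],[0,0,0]],
    [[12,0,0],[0,0,0]],
    [[4,0,0],[0,0,0]],
    [[2,0,0],[0,0,0]],
    [[0,0,0],[0,0,0]],
    [[0,0,0],[0,0,0]],
    [[0,0,0],[0,0,0]],
  ],
)

```text
time_s: 16.48
tcp_pos: [578.1, 143.3, 123.0]
ee_rot: [0.706, 0.045, 0.705, -0.044]
contact_force: [-0.2, -0.1, -0.9]
grip_width: 29.1
```

```bash
python3 - <<'E'
from bench import ctrl
import cv2,pickle
for i in range(3):
  s=ctrl.observe();p=ctrl.read_camera("wrist");print(s["tcp_pos"],s["ee_rot"],s["grip_width"])
q=ctrl.read_camera("scene")
pickle.dump((s,p,q),open("w9.pkl","wb"))
cv2.imwrite("pics/w9.png",cv2.resize(p["pixels"][120:280,200:440,::-1],None,fx=3,fy=3,interpolation=cv2.INTER_CUBIC))
cv2.imwrite("pics/s9.png",cv2.resize(q["pixels"][110:210,220:320,::-1],None,fx=6,fy=6,interpolation=cv2.INTER_CUBIC))
E
```

```text
[578.06265848 143.33842295 122.99490202] [ 0.7062325   0.04472495  0.70518398 -0.04416884] 29.12266047373997
[577.99600799 143.3211688  122.91775327] [ 0.70620268  0.04469558  0.70521562 -0.04417026] 28.826984906069825
[577.88635838 143.3454181  122.77482947] [ 0.70612434  0.04464683  0.70529693 -0.04417374] 29.14161833427836
```

View pics/w9.png

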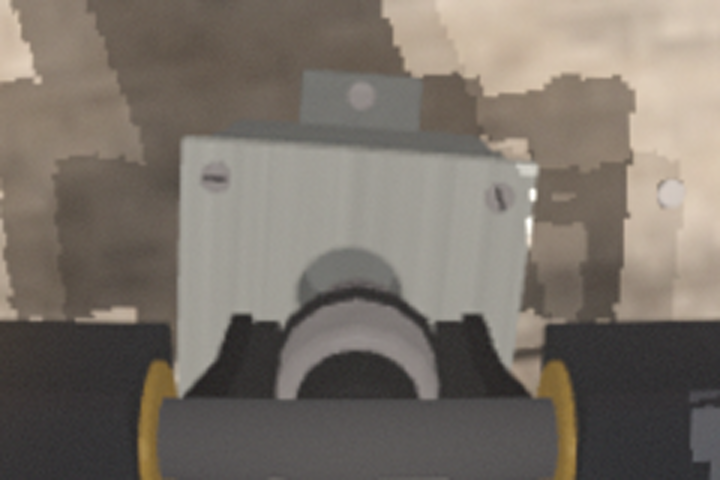

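View pics/s9.png

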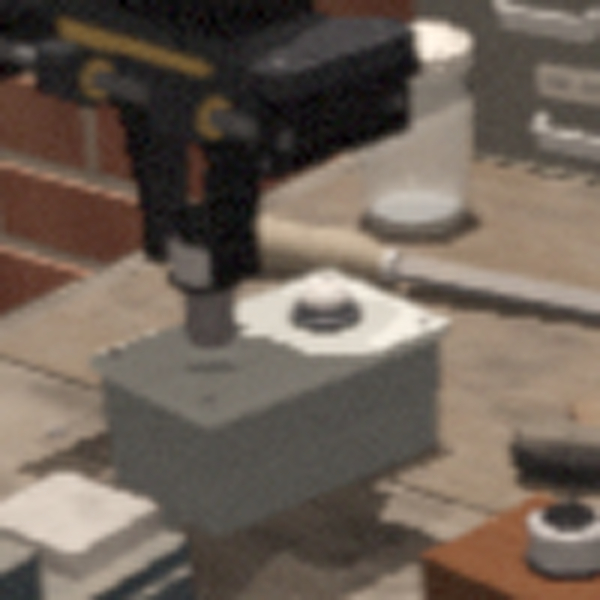

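```bash
python3 - <<'E'
import pickle,numpy as np
from h import *
s,p,q=pickle.load(open("w9.pkl","rb"))
f=lambda x,y,k,ox,oy:((x+.5)/k-.5+ox,(y+.5)/k-.5+oy)
T=tool(s)
X=wray(s,p,*f(349.5,247,3,200,120),60);print(X, X+12.5*T[:,2])
# head flange top edge: flange underside at TCP-27
zf=s["tcp_pos"][2]-24
F=wray(s,p,*f(358,286,3,200,120),zf);print("flange",F,F+17*T[:,2])
print("hole scene", ray(q,*f(212,368,6,220,110),60))
for z in (123-55,): print("barrel bottom",ray(q,*f(211,345,6,220,110),z), proj(q,[577,143,68]))
E
```

```text
[564.90326334 143.83605897  60.        ] [577.30464112 142.26901361  60.01407255]
flange [561.51005723 146.16041568  98.77482947] [578.37593101 144.02923398  98.79396813]
hole scene [575.24761162 137.42912746  60.        ]
barrel bottom [579.38998077 140.81936375  68.        ] [253.44075251 167.21456324]
```

jog_arm(
  moves=[
    [[2,-1.9,-0.9],[0,0,0]],
    [[3,0,0],[0,0,0]],
    [[2,0,0],[0,0,0]],
    [[0,0,0],[0,0,0]],
    [[0,0,0],[0,0,0]],
  ],
)

```text
time_s: 17.1
tcp_pos: [576.2, 141.4, 114.7]
ee_rot: [0.706, 0.044, 0.706, -0.044]
contact_force: [0.6, 0.2, 0.3]
grip_width: 28.8
```

```bash
python3 - <<'E'
from bench import ctrl
import cv2,pickle
from h import *
for i in range(2):
  s=ctrl.observe();p=ctrl.read_camera("wrist");print(s["tcp_pos"],s["contact_force"],s["grip_width"])
print(proj)
cv2.imwrite("pics/w10.png",cv2.resize(p["pixels"][120:280,200:440,::-1],None,fx=3,fy=3,interpolation=cv2.INTER_CUBIC))
E
```

```text
[576.17606718 141.40114301 114.73361707] [0.58473859 0.17145302 0.338777  ] 28.82585114956544
[576.30657929 141.45941891 114.923695  ] [-0.43691474  0.17789498 -0.40813047] 28.54447028756364
<function proj at 0x7fd4c92c0400>
```

View pics/w10.png

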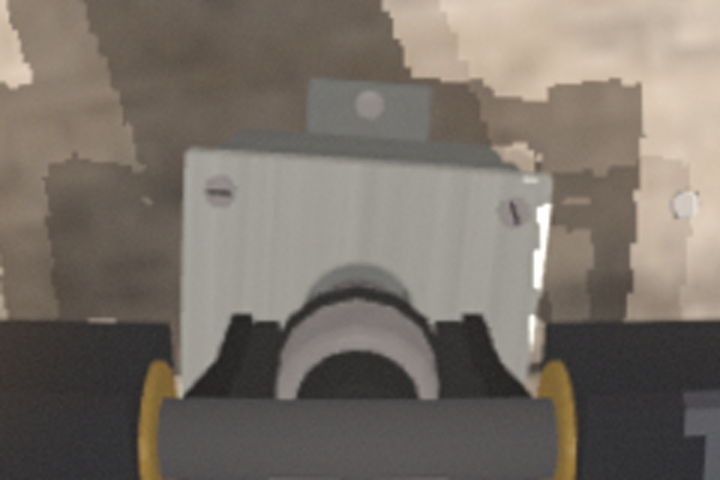

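jog_arm(
  moves=[
    [[1.5,0,0.5],[0,0,0]],
    [[1.5,0,0],[0,0,0]],
    [[1.5,0,0],[0,0,0]],
    [[1.5,0,0],[0,0,0]],
    [[0,0,0],[0,0,0]],
  ],
)

```text
time_s: 17.62
tcp_pos: [576.6, 141.3, 108.6]
ee_rot: [0.706, 0.044, 0.706, -0.044]
contact_force: [-0.4, -0.7, -0.2]
grip_width: 28.9
```

jog_arm(
  moves=[
    [[1.5,0,0],[0,0,0]],
    [[1.5,0,0],[0,0,0]],
    [[1.5,0,0],[0,0,0]],
    [[0,0,0],[0,0,0]],
  ],
)

```text
time_s: 17.95
tcp_pos: [576.6, 141.4, 104.1]
ee_rot: [0.706, 0.044, 0.706, -0.044]
contact_force: [-0.8, -0.5, -1.1]
grip_width: 29.0
```

Barrel is ~10 mm in with no contact. Continue, nearly to seat.

jog_arm(
  moves=[
    [[2,0,0],[0,0,0]],
    [[2,0,0],[0,0,0]],
    [[2,0,0],[0,0,0]],
    [[2,0,0],[0,0,0]],
    [[2,0,0],[0,0,0]],
    [[2,0,0],[0,0,0]],
    [[0,0,0],[0,0,0]],
  ],
)

```text
time_s: 18.53
tcp_pos: [576.6, 141.3, 92.0]
ee_rot: [0.705, 0.044, 0.706, -0.044]
contact_force: [-0.0, -0.2, -0.9]
grip_width: 29.2
```

jog_arm(
  moves=[
    [[1,0,0],[0,0,0]],
    [[1,0,0],[0,0,0]],
    [[0.5,0,0],[0,0,0]],
    [[0.5,0,0],[0,0,0]],
    [[0,0,0],[0,0,0]],
  ],
)

```text
time_s: 18.95
tcp_pos: [576.8, 141.4, 89.4]
ee_rot: [0.706, 0.044, 0.706, -0.044]
contact_force: [0.2, 0.0, -0.2]
grip_width: 29.3
```

jog_arm(
  moves=[
    [[0.5,0,0],[0,0,0]],
    [[0.5,0,0],[0,0,0]],
    [[0,0,0],[0,0,0]],
  ],
)

```text
time_s: 19.2
tcp_pos: [576.8, 141.4, 88.4]
ee_rot: [0.706, 0.044, 0.706, -0.044]
contact_force: [-0.4, -0.5, -0.8]
grip_width: 28.8
```

jog_arm(
  moves=[
    [[0.5,0,0],[0,0,0]],
    [[0.5,0,0],[0,0,0]],
    [[0,0,0],[0,0,0]],
  ],
)

```text
time_s: 19.45
tcp_pos: [576.7, 141.4, 87.3]
ee_rot: [0.706, 0.044, 0.706, -0.044]
contact_force: [0.9, -0.5, -0.5]
grip_width: 29.0
```

jog_arm(
  moves=[
    [[0.4,0,0],[0,0,0]],
    [[0,0,0],[0,0,0]],
  ],
)

```text
time_s: 19.62
tcp_pos: [576.8, 141.4, 87.0]
ee_rot: [0.706, 0.044, 0.706, -0.044]
contact_force: [-0.2, -0.1, -0.2]
grip_width: 29.5
```

jog_arm(
  moves=[
    [[0.4,0,0],[0,0,0]],
    [[0,0,0],[0,0,0]],
  ],
)

```text
time_s: 19.78
tcp_pos: [576.8, 141.4, 86.9]
ee_rot: [0.706, 0.044, 0.706, -0.044]
contact_force: [-1.8, -0.7, 2.8]
grip_width: 29.5
```

jog_arm(
  jaw=0.1,
  moves=[
    [[0.2,0,0],[0,0,0]],
    [[0,0,0],[0,0,0]],
    [[0,0,0],[0,0,0]],
    [[0,0,0],[0,0,0]],
    [[0,0,0],[0,0,0]],
    [[0,0,0],[0,0,0]],
    [[0,0,0],[0,0,0]],
  ],
)

```text
time_s: 20.37
tcp_pos: [576.8, 141.4, 86.5]
ee_rot: [0.706, 0.044, 0.706, -0.044]
contact_force: [-0.1, 0.6, 0.1]
grip_width: 47.6
```

jog_arm(
  moves=[
    [[-5,0,0],[0,0,0]],
    [[-10,0,0],[0,0,0]],
    [[-20,0,0],[0,0,0]],
    [[-25,0,0],[0,0,0]],
    [[-25,0,0],[0,0,0]],
    [[-25,0,0],[0,0,0]],
    [[0,-20,-20],[0,0,0]],
    [[0,-20,-30],[0,0,0]],
    [[0,-10,-30],[0,0,0]],
    [[0,0,0],[0,0,0]],
    [[0,0,0],[0,0,0]],
  ],
)

```text
time_s: 21.28
tcp_pos: [490.5, 101.6, 197.8]
ee_rot: [0.706, 0.045, 0.705, -0.044]
contact_force: [0.5, -0.4, -0.0]
grip_width: 48.1
```

```bash
python3 - <<'E'
from bench import ctrl
import cv2,numpy as np
s=ctrl.observe();print(s["tcp_pos"],s["contact_force"],s["grip_width"])
p=ctrl.read_camera("wrist");q=ctrl.read_camera("scene");t=ctrl.read_camera("top")
cv2.imwrite("pics/w11.png",p["pixels"][:,:,::-1])
cv2.imwrite("pics/s11.png",cv2.resize(q["pixels"][140:265,225:415,::-1],None,fx=4,fy=4,interpolation=cv2.INTER_CUBIC))
cv2.imwrite("pics/t11.png",t["pixels"][:,:,::-1])
E
```

```text
[490.52994689 101.61298631 197.81289728] [ 0.52214444 -0.41063453 -0.03942449] 48.14730512183775
```

View pics/s11.png

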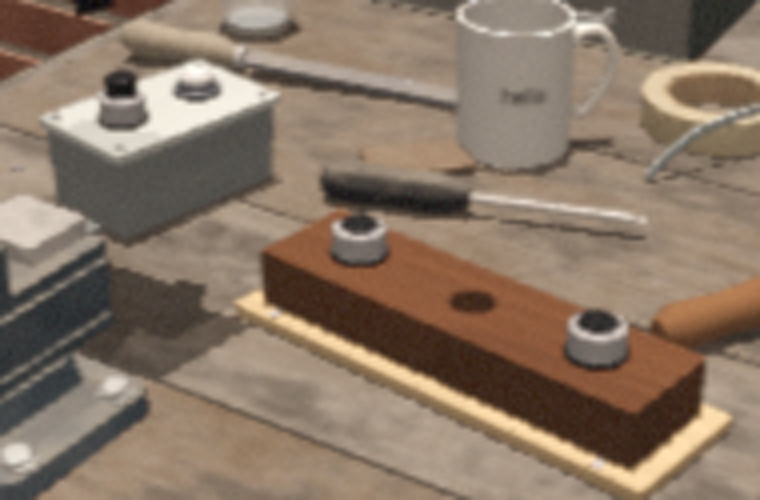

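View pics/w11.png

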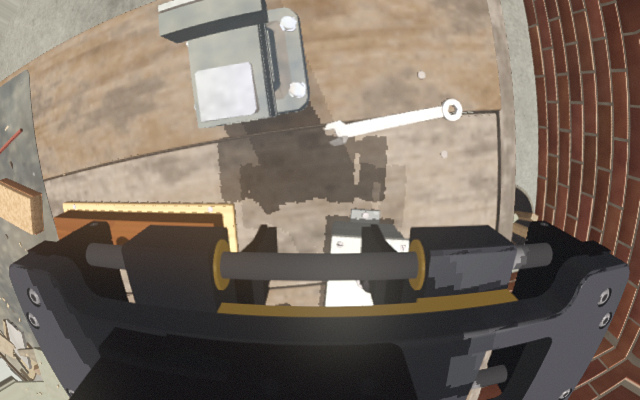

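View pics/t11.png

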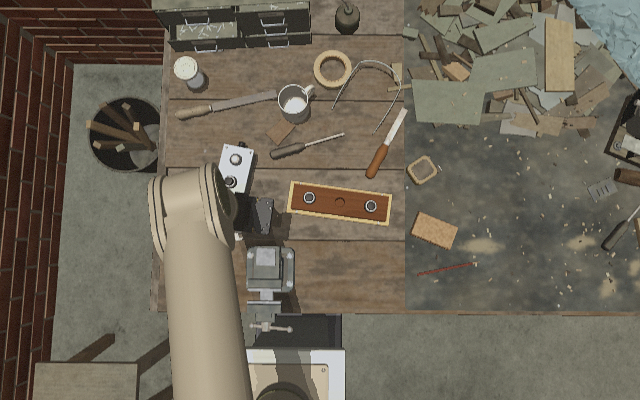

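```bash
python3 - <<'E'
from bench import ctrl
import cv2
from h import *
q=ctrl.read_camera("scene")
im=cv2.resize(q["pixels"][145:205,230:300,::-1],None,fx=10,fy=10,interpolation=cv2.INTER_CUBIC)
for z in (60,63,78,90):
    u,v=proj(q,[579,140.5,z]);cv2.circle(im,(int((u-230)*10),int((v-145)*10)),3,(0,0,255),-1)
cv2.imwrite("pics/s12.png",im)
E
```

```text
(no output)
```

View pics/s12.png

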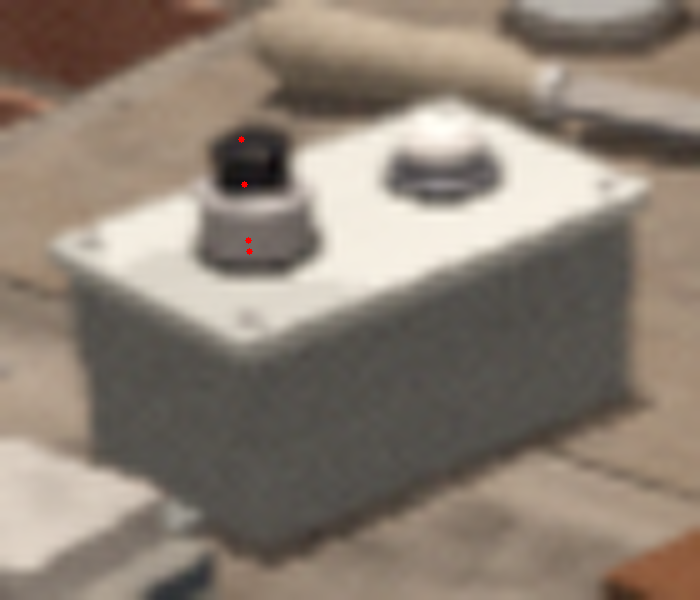

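The flange sits flush on the lid, the head is upright and its cap is out. I'm handing the job in.

```bash
python3 -c "
from bench import ctrl
print(ctrl.job_done(), ctrl.observe()['time_s'])"
```

```text
the job is handed in; nothing more can be done
the job is handed in; nothing more can be done
```

The firm head is now in the control box's empty hole, and the two worn heads are still in the rack, both clicked in. I handed the job in after about 21.5 s.

- **Finding the firm head:** I pressed all three caps slowly with the closed fingertips. The left and right ones gave way with readings of at most about 3.5 N and clicked in. The middle one still held at 6 to 7 N, so that is the firm one. The highest force I read on any cap was about 7.3 N, with roughly 1 N of noise.
- **Fitting it:** I gripped the middle head by its collar and lifted it out. I centred it over the hole with the wrist camera and lowered it until it touched, at 86.9 mm TCP height (87 expected). Then I released it and backed off.
- **Last checks:** The scene picture shows the head upright, its flange on the lid and its cap out, with both rack caps in. The tools look undisturbed in the top view. The gripper was clear of everything, with a contact force reading near zero.
- **Disagreements:** The cameras differed by 2 to 5 mm on absolute positions. I went by differences between positions seen with the same camera, and the barrel entered without any contact force.

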